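Stack the guide and collar into the flow cell

ROBOT

A 7-joint arm with a two-finger parallel gripper is mounted at the origin on a cart in front of the work surface, level with it; the furniture and walls round the work are solid. World frame = base frame: x ahead of the robot, y to its left, z up, the work surface at z = 0. Lengths are in m, angles in rad, forces in N, time in s.
With the tool pointing down it reaches from about 0.425 to 1.025 m from the base axis. Payload 9.4 kg.
Tool frame: the origin (TCP) lies midway between the tips of the shut fingers; the grasp point (between the pads) lies 19 mm behind it (bot.grip_point_offset is the distance from the TCP to the grasp point, in m); z points along the fingers, y is the line along which they close (so a half turn about z gives the same grasp; the last joint's range is limited). The gripper opens to 85 mm and grips with 20 to 120 N. Pads are 22 mm wide; open, the fingers measure 114 mm over their backs; the gripper's body (76 mm by 85 mm) begins 54 mm behind the grasp point. The pads swing forward as they close: fully open they stand 13 mm farther back than shut.
Start: joints at [1.271, 0.599, -0.003, 1.599, 0.002, 0.943, -0.08], TCP at [0.16, -0.707, 0.231] pointing down, gripper open.
Joint ranges: [-2.57, 2.57], [-0.35, 1.97], [-1.29, 1.29], [0.11, 2.56], [-1.05, 4.19], [0.11, 1.86], [-2.63, 2.63]. Speed limits (rad/s): [2.22, 2.22, 3.01, 3.01, 3.14, 3.14, 3.14].

INTERFACE

Orientations are given as a unit quaternion [w, x, y, z].
In Python, from bench import bot gives the robot as it stands.
- The arm moves only by the tool step_arm, never from a script. Its argument "commands" is text: rows parted by semicolons, each of 7 numbers parted by spaces: the closure in counts, from 0 (fully open) to 255 (shut), then the shift along the tool's x, y, z in mm, then the turn, a rotation vector about the tool's x, y, z in rad. A call has 1 to 12 rows; each row is the pose to reach, as a shift and turn from the pose commanded when the call began, along the tool's axes at that moment; what a row does not reach only later rows make up. A row lasts 1/12 s, in which the tool goes at most 41.7 mm and 7.16 degrees, less where a joint would pass 70% of its speed; a pose out of reach is approached as far as the arm can. A call with a gripper value outside its range is refused whole. The fingers move at their own pace and stop on an object; "force" is the grip in N (left out, the last holds). Time passes only in rows, so rows that repeat a pose let the fingers close. It gives the time, the measured TCP pose, the force, the opening and the grip force at its end, in the units of the state.
- bot.sense(): the state, without advancing time (a new reading comes with each control period).
- bot.get_image(name): name is "scene" or "side" or "wrist"; returns (picture, depth): 400x640x3 uint8, red, green, blue; 400x640 float32, m along the optical axis (not along the pixel's ray), 0 where there is no reading.
- bot.camera_model(name): a dict with "K" (3x3 intrinsics, pixels), "R" (3x3) and "t" (3): a world point X has camera coordinates R X + t. Camera axes: x right, y down, z forward; pixel columns grow to the right and rows downward; lengths in m; the calibration is good to about 2 mm. A picture is of the moment at which its call begins: read the wrist's pose just before it. camera_model takes no time and is no camera call; for the wrist camera it gives the pose at the moment of the call.
- bot.sign_off(): hands the job in; it is judged then, once.
The state is a dict: "time": time; "joints": joint angles; "qvel": joint speeds; "tau": joint torques, N m; "ee_pos": TCP position; "eef_rot": TCP orientation; "contact_force": force on the tool from outside, world axes, zero at the start; "moment": the same for the moment, N m; "finger_gap": finger opening in m; "grip_force": force on a finger pad.
Only numpy, scipy, OpenCV 4.12 (cv2) and the standard library are available. Lean on these libraries where they do the work, as an engineer would, in place of code of your own. Each camera call takes 0.05 s, during which the arm holds its last target. There are 200 camera calls.

TASK

Assemble the flow cell: first set the white flanged guide upright in the bore of the grey block, flange down on the bore's floor, and let go of it; then slip the blue collar down over the guide's neck until it rests on the flange. Leave the orange collar where it stands.

Things in the scene. Friction and masses are not known exactly. Their poses are not given: they have to be found in the camera images.
- bore_floor (a point): centre of the floor of the round bore in the top of the fixed grey block (120 x 120 x 24 mm; brass hose barbs on two sides reach 81 mm from its centre, 12 mm up). The floor is 5 mm above the worktop and 19 mm below the block's top. Bore diameter 66 mm in the lower 10 mm, then a 45 degree lead-in widening to 84 mm at the top. z is up.
- guide_mid (a point): the white flanged guide, loose, standing upright on its flange on the worktop. 80 mm tall: a round flange 54 mm in diameter and 8 mm thick at the bottom, a slim round neck 20 mm in diameter above it, tapered in the top 4 mm, with a small hole through. This point is on its axis, half-way up (40 mm above its underside), where the neck is well gripped; z points from flange to neck. Gripped here, fingertips stay clear of the block when it is seated.
- blue_collar_mid (a point): the blue collar, loose, standing upright on the worktop: a plain tube 54 mm outside, 40 mm inside, 64 mm tall, the same both ends. This point is on its axis, half-way up (32 mm above its underside); z is its axis. It is gripped across the outside. Seated on the guide's flange its underside is 8 mm above the bore's floor and the guide's neck stands 8 mm out of its top.
- orange_collar_mid (a point): the orange collar, a bystander: a tube 54 mm outside, 40 mm tall; this point is on its axis, half-way up. Around the work: beakers, a probe, electrode stands, a wash bottle and meters stand from 0.55 m ahead of the robot's base onward (one meter, far left, from 0.47 m), up to about 0.35 m high. Carry things across nearer to the robot than these.
There are look-alikes about, which are no part of the job. Of the things like the part that bears blue_collar_mid, leave any that is brown, pink or yellow; of the rest the larger one is meant.

How it is judged:
By the outcome, as a careful person would: the job done as asked, in the order asked, and still so for the second after the job is handed in, with the robot touching nothing.
It also fails if it takes over 59 s, if anything falls off the work surface, if the arm or the gripper's body presses on something with over 40 N, if the wrist force passes 120 N, or if a joint passes its speed limit or range.

## Working session

There is one attempt and no reset: what is moved stays moved. The work goes in short steps, Python scripts to look and compute and a tool call to move; the robot and the scene stay as the last step left them, time stands still between calls to the robot, and variables do not carry over. Pictures are saved under pics/ and viewed, at most 10 in all, crops included, and the job is handed in when it is done.

Besides the shell and the picture viewer there is one more tool, called after "Request:" in YAML: its name, and indented under it one key for each argument. step_arm: Moves the arm, as the interface text tells. Its arguments: {"type":"object","properties":{"commands":{"type":"string"},"force":{"type":"number"}},"required":["commands"]}

```bash
mkdir -p pics; ls
cat > h.py <<'E'
import numpy as np,cv2
from bench import bot
def grab(n,f):
    m=bot.camera_model(n);p,d=bot.get_image(n)
    cv2.imwrite(f'pics/{f}.png',cv2.cvtColor(p,cv2.COLOR_RGB2BGR));np.savez(f'pics/{f}.npz',p=p,d=d,K=m['K'],R=m['R'],t=m['t'])
    return p,d,m
def pts(d,m):
    K,R,t=[np.array(m[k]) for k in 'KRt']
    v,u=np.mgrid[:d.shape[0],:d.shape[1]]
    c=np.stack([(u-K[0,2])/K[0,0]*d,(v-K[1,2])/K[1,1]*d,d],-1)
    return (c-t)@R
E
python3 - <<'E'
from h import *
s=bot.sense();print(s['time'],s['ee_pos'],s['eef_rot'],s['finger_gap'])
for n in ['scene','side','wrist']:
    p,d,m=grab(n,n+'0');C=-np.array(m['R']).T@m['t'];print(n,C,np.array(m['R'])[2],m['K'][0][0],(d>0).mean())
a=[cv2.imread(f'pics/{n}0.png') for n in ['scene','side']]
cv2.imwrite('pics/both.png',cv2.resize(np.vstack(a),(640,800))[:, :])
E
```

```text
pics
0.0 [ 0.16005083 -0.70661276  0.2304064 ] [-7.78339171e-04  9.93798313e-01  1.11194789e-01 -1.60970466e-04] 0.08543505252845503
scene [-0.64866213  0.64771791  0.80049326] [ 0.75429597 -0.45894448 -0.46947583] 499.3744898733875 0.93880859375
side [0.38902466 0.81772372 0.73070019] [ 0.09407643 -0.79881331 -0.59417751] 446.8283080999263 0.99603515625
wrist [ 0.23365201 -0.68951759  0.37140638] [-0.29081563 -0.06475425 -0.95458533] 294.4516659756544 0.99609375
```

View pics/scene0.png

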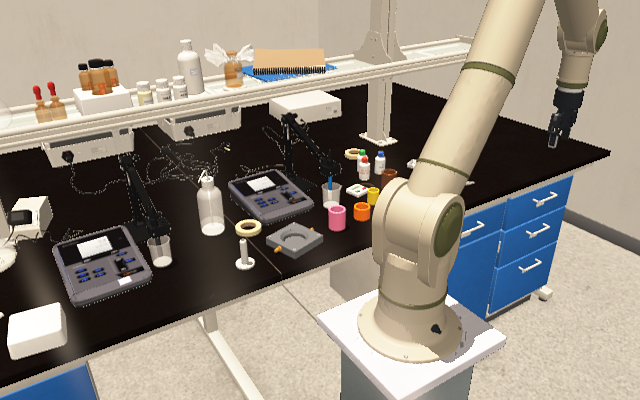

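View pics/side0.png

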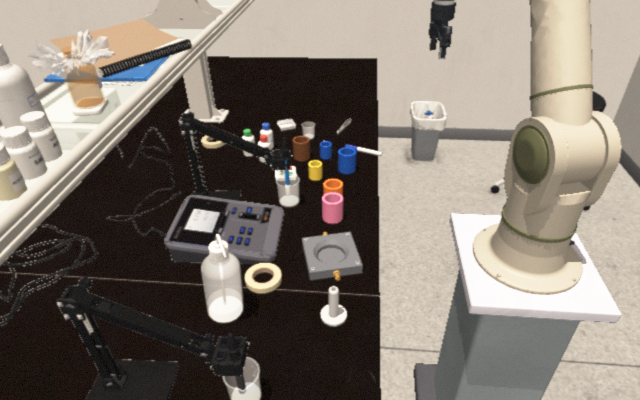

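Scene view: guide (245,255), block (294,240), pink (337,217), orange (362,212). Side view: guide (334,308), block (331,255), and tubes pink (333,208), orange (333,187), yellow (315,170), brown (301,148), small blue (326,150), large blue (347,160). The large blue tube at (347,160) fits, because it is neither brown, pink nor yellow and is the larger of the blue pair.

```bash
cat >> h.py <<'E'
from scipy.optimize import least_squares
def circ(P,r=None):
    P=np.asarray(P);c=P.mean(0)
    if r: f=lambda q:np.hypot(*(P-q[:2]).T)-r;x0=c
    else: f=lambda q:np.hypot(*(P-q[:2]).T)-q[2];x0=[*c,.027]
    s=least_squares(f,x0,loss='soft_l1',f_scale=.001);return s.x,np.sqrt(np.mean(s.fun**2)),len(P)
E
python3 - <<'E'
from h import *
a=np.load('pics/side0.npz');p,d=a['p'],a['d'];W=pts(d,a)
cv2.imwrite('pics/crop.png',cv2.resize(cv2.cvtColor(p[120:330,270:400],cv2.COLOR_RGB2BGR),None,fx=2.8,fy=2.8,interpolation=cv2.INTER_CUBIC))
hsv=cv2.cvtColor(p,cv2.COLOR_RGB2HSV)
def box(u0,u1,v0,v1): 
    b=np.zeros(d.shape,bool);b[v0:v1,u0:u1]=1;return b&(d>0)
H,S,V=[hsv[...,i] for i in range(3)]
def tube(name,m):
    P=W[m];z=P[:,2];zt=np.percentile(z,97);top=P[(z>zt-.004)]
    side=P[(z>.008)&(z<zt-.006)]
    print(name,'n',len(P),'ztop',zt.round(4),'xy',P[:,:2].min(0).round(3),P[:,:2].max(0).round(3),'top',circ(top[:,:2]))
tube('blue',box(336,360,142,178)&(H>100)&(H<130)&(S>120))
tube('sblue',box(316,334,138,163)&(H>100)&(H<130)&(S>120))
tube('orange',box(320,346,178,196)&(H>5)&(H<20)&(S>120))
tube('pink',box(318,348,190,225)&(H>140)&(S>60))
g=box(316,352,280,330)&(W[...,2]>.004)&(V>90);P=W[g];z=P[:,2];print('guide z',np.percentile(z,[1,50,99]))
n=P[(z>.02)&(z<.07)];print('neck r=.01',circ(n[:,:2],.01)); f=P[(z<.012)];print('flange',circ(f[:,:2],.027),circ(f[:,:2]))
b=box(295,370,228,282);P=W[b];z=P[:,2]
t=P[(z>.021)&(z<.028)&(np.abs(P[:,0]-np.median(P[:,0]))<.09)];print('block top z',np.median(t[:,2]))
r=cv2.minAreaRect(((t[:,:2])*1000).astype(np.float32));print(r)
fl=P[(z>.002)&(z<.009)];print('floor',len(fl))
E
```

```text
blue n 513 ztop 0.0639 xy [ 0.407 -0.517] [ 0.472 -0.324] top (array([ 0.43691819, -0.35364728,  0.02374023]), np.float64(0.002981305163064335), 81)
sblue n 232 ztop 0.0458 xy [ 0.489 -0.54 ] [ 0.537 -0.408] top (array([ 0.50852909, -0.42933773,  0.0167195 ]), np.float64(0.0024542839916498194), 41)
orange n 330 ztop 0.0408 xy [ 0.434 -0.304] [ 0.512 -0.187] top (array([ 0.46909741, -0.21286422,  0.02314082]), np.float64(0.0024562398988572267), 84)
pink n 704 ztop 0.0642 xy [ 0.422 -0.241] [ 0.509 -0.081] top (array([ 0.46208001, -0.11124132,  0.02379063]), np.float64(0.0024483552539926534), 115)
guide z [0.00448101 0.00943735 0.08000584]
neck r=.01 (array([0.43492933, 0.21385254]), np.float64(0.000993229430542932), 171)
flange (array([0.43627019, 0.206415  ]), np.float64(0.008007719440770118), 333) (array([0.43513901, 0.21384729, 0.02083293]), np.float64(0.0066000038985687855), 333)
block top z 0.023560191298933192
((453.9014892578125, 44.331729888916016), (120.03569793701172, 125.52310180664062), 15.667832374572754)
floor 520
```

View pics/crop.png

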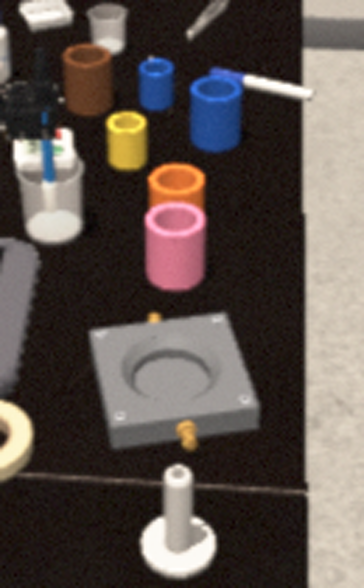

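The crop shows the large blue tube at crop (215,113) next to the small blue one at (155,85), so the larger one is confirmed as the target. I'll move over it first and refine its position with the wrist camera on the way.

Request:
step_arm:
  commands: "0 30 -24 -5 0 0 0; 0 60 -48 -10 0 0 0; 0 90 -72 -15 0 0 0; 0 120 -96 -20 0 0 0; 0 150 -120 -25 0 0 0; 0 180 -144 -30 0 0 0; 0 210 -168 -30 0 0 0; 0 240 -192 -30 0 0 0; 0 270 -216 -30 0 0 0; 0 300 -240 -30 0 0 0; 0 326 -264 -30 0 0 0; 0 348 -283 -30 0 0 0"

```text
time: 1.15
ee_pos: [0.4385, -0.3514, 0.2612]
eef_rot: [-0.0, 0.994, 0.112, 0.0]
contact_force: [1.9, -0.7, -0.5]
finger_gap: 0.0853
grip_force: 0.0
```

```bash
cat >> h.py <<'E'
from scipy.spatial.transform import Rotation as Ro
def tool(target,s=None):
    s=s or bot.sense();w,x,y,z=s['eef_rot'];R=Ro.from_quat([x,y,z,w])
    return (R.inv().apply(np.array(target)-s['ee_pos'])*1000).round(1), R.as_matrix()
E
python3 - <<'E'
from h import *
p,d,m=grab('wrist','w1');s=bot.sense();print(s['time'],s['ee_pos'],s['joints'],s['contact_force'])
W=pts(d,m);hsv=cv2.cvtColor(p,cv2.COLOR_RGB2HSV);H,S,V=[hsv[...,i] for i in range(3)]
k=((H>100)&(H<130)&(S>120)&(d>0)).astype(np.uint8)
n,l,st,c=cv2.connectedComponentsWithStats(k)
for i in range(1,n):
    if st[i,4]<300: continue
    P=W[l==i];zt=np.percentile(P[:,2],95);t=P[np.abs(P[:,2]-zt)<.003]
    print(st[i],zt,circ(t[:,:2]),(t[:,:2].min(0)+t[:,:2].max(0))/2,np.ptp(t[:,:2],axis=0))
print(tool([.437,0.0,.26],s)[0],tool([.435,.2138,.2],s)[0])
E
```

```text
1.2 [ 0.44228347 -0.34658692  0.2612217 ] [ 0.61159891  0.37014388 -0.06205809  1.94159992  0.02532264  0.8305539
 -0.80346527] [ 3.27141194  3.98903896 -0.46300476]
[ 374  107   41   37 1039] 0.044472393615979676 (array([ 0.50793869, -0.43137587,  0.01659502]), np.float64(0.0014617758630293544), 381) [ 0.50806622 -0.43142225] [0.03760477 0.0378868 ]
[ 297  142   49   54 1659] 0.06307197726329117 (array([ 0.43694405, -0.35603428,  0.02343533]), np.float64(0.001977504412159615), 701) [ 0.43700404 -0.35621389] [0.05249269 0.05307187]
[395 174  28  32 397] 0.012009032823211259 (array([ 0.33221979, -0.72919686,  0.26421913]), np.float64(0.0027685941967354514), 206) [ 0.42772097 -0.48353175] [0.04084405 0.02191256]
[  74.1 -338.6    2.3] [ 120.9 -547.    63. ]
```

Request:
step_arm:
  commands: "0 9 -38 0 0 0 0; 0 18 -76 0 0 0 0; 0 26 -114 0 0 0 0; 0 35 -152 0 0 0 0; 0 43 -190 0 0 0 0; 0 52 -228 0 0 0 0; 0 60 -266 0 0 0 0; 0 69 -304 0 0 0 0; 0 77 -342 0 0 0 0; 0 86 -380 0 0 0 0; 0 94 -418 0 0 0 0; 0 103 -456 0 0 0 0"

```text
time: 2.2
ee_pos: [0.4363, 0.1148, 0.2614]
eef_rot: [0.0, 0.994, 0.111, 0.0]
contact_force: [1.4, -0.8, -0.8]
finger_gap: 0.0853
grip_force: 0.0
```

Request:
step_arm:
  commands: "0 8 -35 10 0 0 0; 0 15 -66 20 0 0 0; 0 20 -86 40 0 0 0; 0 22 -98 60 0 0 0; 0 22 -98 60 0 0 0; 0 22 -98 60 0 0 0; 0 22 -98 60 0 0 0; 0 22 -98 60 0 0 0"

```text
time: 2.87
ee_pos: [0.4371, 0.2127, 0.2021]
eef_rot: [0.0, 0.994, 0.11, 0.001]
contact_force: [-0.7, 0.2, 0.2]
finger_gap: 0.0854
grip_force: 0.0
```

Run:
```python
from h import *
s=bot.sense();p,d,m=grab('wrist','w2');print(s['time'],s['ee_pos'],s['joints'],s['contact_force'])
W=pts(d,m);z=W[...,2]
near=(np.hypot(W[...,0]-.435,W[...,1]-.214)<.05)&(d>0)
n=W[near&(z>.02)&(z<.074)];f=W[near&(z>.0055)&(z<.011)];t=W[near&(z>.078)&(z<.084)]
print('neck',circ(n[:,:2],.01),'flange',len(f),f[:,:2].min(0),f[:,:2].max(0),circ(f[:,:2]),'top',t.mean(0) if len(t) else 0)
```

```text
2.8667 [0.43710453 0.21271323 0.20214803] [-0.37687986  0.36789115 -0.25435153  2.15509846  0.15431651  0.63424252
 -2.08905725] [-0.65633204  0.18495208  0.21050358]
neck (array([0.4348549 , 0.21440361]), np.float64(0.0018637393284150234), 310) flange 910 [0.40928778 0.18786259] [0.46127719 0.24061974] (array([0.43344083, 0.21417376, 0.02070411]), np.float64(0.004467652389405669), 910) top [0.43492282 0.21383452 0.0786028 ]
```

View pics/w2.png

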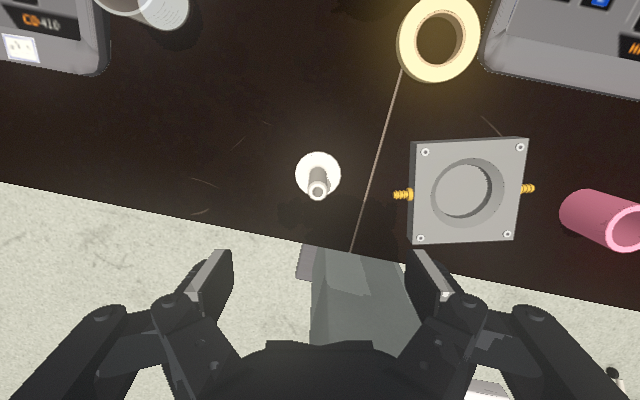

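The picture shows the guide at (318,180) between the open fingers, the block's bore at about (463,190), and pink at (600,220). I'll measure the bore from it.

Run:
```python
from h import *
for i in range(2):
    s=bot.sense();print(s['time'],s['ee_pos'],tool([.435,.214,.025],s)[0]); bot.get_image('wrist')
s=bot.sense();print(s['ee_pos'])
for f in ['w2','side0','scene0']:
    a=np.load(f'pics/{f}.npz');W=pts(a['d'],a);z=W[...,2]
    r=np.hypot(W[...,0]-.454,W[...,1]-.044);n=(r<.08)&(a['d']>0)
    t=W[n&(z>.0215)&(z<.027)];rr=cv2.minAreaRect((t[:,:2]*1000).astype(np.float32))
    fl=W[n&(z>.0035)&(z<.0065)&(r<.04)]
    ch=W[n&(z>.016)&(z<.0225)&(r<.045)]
    rad=.033+ch[:,2]-.015
    c=least_squares(lambda q:np.hypot(*(ch[:,:2]-q).T)-rad,[.454,.044],loss='soft_l1',f_scale=.001) if len(ch)>10 else None
    print(f,rr,'floor',len(fl),circ(fl[:,:2])[0] if len(fl)>20 else 0,(fl[:,:2].min(0)+fl[:,:2].max(0))/2 if len(fl) else 0,np.ptp(fl[:,:2],axis=0) if len(fl) else 0,'chamfer',c.x if c else 0,len(ch))
# image ellipse of bore floor ray-cast: block top corners
a=np.load('pics/w2.npz');g=cv2.cvtColor(a['p'],cv2.COLOR_RGB2GRAY);print(g[190,415:530:4])
```

```text
2.9167 [0.43712905 0.21275682 0.2022218 ] [ -2.   -1.7 177.2]
2.9667 [0.43715653 0.21286236 0.20221108] [ -2.1  -1.6 177.2]
[0.43705897 0.21300047 0.20211478]
w2 ((453.2430725097656, 44.10051727294922), (120.56192779541016, 121.01211547851562), 15.529369354248047) floor 1062 [0.45269758 0.04113601 0.02296313] [0.45266463 0.04155439] [0.06519518 0.06176097] chamfer [0.45339099 0.04363291] 1546
side0 ((453.84649658203125, 44.5276985168457), (120.03569793701172, 125.11602020263672), 15.667832374572754) floor 241 [0.45489524 0.03823849 0.02114362] [0.45394624 0.03784059] [0.06421275 0.05768576] chamfer [0.45395033 0.0440891 ] 207
scene0 ((452.38421630859375, 44.97794723510742), (125.4112777709961, 127.91191101074219), 15.821521759033203) floor 66 [0.464494   0.03928128 0.01953698] [0.46308287 0.03903537] [0.04587657 0.05887848] chamfer [0.45356907 0.04460838] 97
[178 183 183 183 164 155 182 181 182 182 180 182 181 181 181 180 181 181
 111  83 156 157 156 180 180 180 178 153 172]
```

Request:
step_arm:
  commands: "0 -2 -2 20 0 0 0; 0 -2 -2 50 0 0 0; 0 -2 -2 80 0 0 0; 0 -2 -2 110 0 0 0; 0 -2 -2 135 0 0 0; 0 -2 -2 155 0 0 0; 0 -2 -2 170 0 0 0; 0 -2 -2 177 0 0 0; 0 -2 -2 177 0 0 0; 0 -2 -2 177 0 0 0"
  force: 40

```text
time: 3.85
ee_pos: [0.4344, 0.2151, 0.0247]
eef_rot: [0.0, 0.994, 0.111, 0.0]
contact_force: [0.1, -0.3, -0.6]
finger_gap: 0.0854
grip_force: 0.0
```

Request:
step_arm:
  commands: "255 0 0 0 0 0 0; 255 0 0 0 0 0 0; 255 0 0 0 0 0 0; 255 0 0 0 0 0 0; 255 0 0 0 0 0 0; 255 0 0 0 0 0 0; 255 0 0 0 0 0 0; 255 0 0 0 0 0 0; 255 0 0 0 0 0 0; 255 0 0 0 0 0 0; 255 0 0 0 0 0 0; 255 0 0 0 0 0 0"

```text
time: 4.85
ee_pos: [0.4343, 0.2153, 0.0247]
eef_rot: [-0.0, 0.994, 0.111, 0.0]
contact_force: [0.1, -0.9, 6.9]
finger_gap: 0.0189
grip_force: 38.8
```

Request:
step_arm:
  commands: "255 0 0 -15 0 0 0; 255 0 0 -35 0 0 0; 255 0 0 -60 0 0 0; 255 -3 20 -70 0 0 0; 255 -6 45 -70 0 0 0; 255 -9 75 -70 0 0 0; 255 -12 105 -70 0 0 0; 255 -16 135 -70 0 0 0; 255 -18 157 -70 0 0 0; 255 -19 171 -70 0 0 0; 255 -19 171 -70 0 0 0; 255 -19 171 -70 0 0 0"

```text
time: 5.85
ee_pos: [0.4534, 0.0437, 0.0943]
eef_rot: [-0.0, 0.994, 0.11, -0.0]
contact_force: [0.7, 0.1, -0.9]
finger_gap: 0.0189
grip_force: 39.2
```

Run:
```python
from h import *
bot.get_image('side');s=bot.sense();p,d,m=grab('wrist','w3');print(s['time'],s['ee_pos'],s['finger_gap'],s['grip_force'],s['contact_force'])
W=pts(d,m);z=W[...,2];r=np.hypot(W[...,0]-.4535,W[...,1]-.044);n=(r<.08)&(d>0)
t=W[n&(z>.0215)&(z<.027)];print(cv2.minAreaRect((t[:,:2]*1000).astype(np.float32)))
p,d,m=grab('side','s3');W=pts(d,m);z=W[...,2];hsv=cv2.cvtColor(p,cv2.COLOR_RGB2HSV)
k=(hsv[...,2]>110)&(hsv[...,1]<60)&(np.hypot(W[...,0]-.4535,W[...,1]-.044)<.04)&(z>.05)&(z<.095)&(d>0)
P=W[k];print(len(P),P.min(0),P.max(0))
for a,b in [(.06,.075),(.075,.09),(.09,.1)]:
  q=P[(P[:,2]>a)&(P[:,2]<b)]; print(a,len(q),q[:,:2].min(0) if len(q) else 0,q[:,:2].max(0) if len(q) else 0)
print(tool([.4535,.044,.095],s)[0])
a=cv2.imread('pics/w3.png')[60:300,180:480];b=cv2.imread('pics/s3.png')[180:300,260:410]
cv2.imwrite('pics/v3.png',np.hstack([cv2.resize(a,(400,320)),cv2.resize(b,(400,320))]))
```

```text
5.9 [0.45340846 0.04460595 0.09429543] 0.01824118397493644 39.2054943786934 [-0.07205969  0.2406523  -0.75813575]
((453.4225158691406, 44.209632873535156), (120.31031799316406, 120.3764877319336), 15.531257629394531)
274 [0.42676485 0.02634707 0.06992335] [0.47936537 0.07358311 0.09489821]
0.06 50 [0.42851547 0.03104069] [0.47933685 0.07358311]
0.075 218 [0.42676485 0.02634707] [0.47936537 0.07276414]
0.09 6 [0.44629144 0.05053273] [0.46258877 0.06213517]
[-0.   0.6 -0.7]
```

View pics/v3.png

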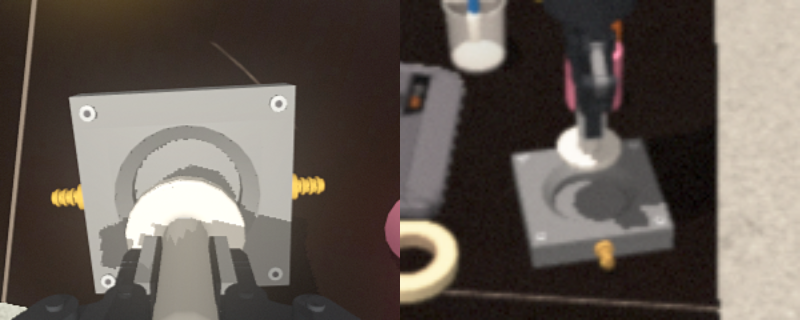

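The left crop shows the flange upright over the bore (about (185,215)). The right crop shows it above the block, level and centred. Lowering it now.

Request:
step_arm:
  commands: "255 0 0 12 0 0 0; 255 0 0 26 0 0 0; 255 0 0 40 0 0 0; 255 0 0 50 0 0 0; 255 0 0 56 0 0 0; 255 0 0 60 0 0 0; 255 0 0 62 0 0 0; 255 0 0 63 0 0 0; 255 0 0 64 0 0 0; 255 0 0 64 0 0 0; 255 0 0 64 0 0 0"

```text
time: 6.92
ee_pos: [0.4536, 0.0442, 0.0306]
eef_rot: [-0.0, 0.994, 0.111, 0.0]
contact_force: [-0.9, 0.2, -0.8]
finger_gap: 0.0184
grip_force: 39.2
```

Request:
step_arm:
  commands: "255 0 0 0.5 0 0 0; 255 0 0 1 0 0 0; 255 0 0 1.5 0 0 0; 255 0 0 1.5 0 0 0"

```text
time: 7.25
ee_pos: [0.4536, 0.0442, 0.0297]
eef_rot: [0.0, 0.994, 0.111, 0.001]
contact_force: [-1.8, -0.3, 15.7]
finger_gap: 0.0191
grip_force: 41.3
```

Request:
step_arm:
  commands: "255 0 0 -0.7 0 0 0; 255 0 0 -0.7 0 0 0; 0 0 0 -0.7 0 0 0; 0 0 0 -0.7 0 0 0; 0 0 0 -0.7 0 0 0; 0 0 0 -0.7 0 0 0; 0 0 0 -0.7 0 0 0; 0 0 0 -0.7 0 0 0; 0 0 0 -0.7 0 0 0; 0 0 0 -0.7 0 0 0; 0 0 0 -0.7 0 0 0; 0 0 0 -0.7 0 0 0"

```text
time: 8.25
ee_pos: [0.4534, 0.0443, 0.0295]
eef_rot: [0.0, 0.994, 0.111, -0.0]
contact_force: [-0.3, -0.4, 0.1]
finger_gap: 0.0855
grip_force: 0.0
```

Request:
step_arm:
  commands: "0 0 0 -15 0 0 0; 0 0 0 -40 0 0 0; 0 0 0 -70 0 0 0; 0 0 0 -105 0 0 0; 0 0 0 -140 0 0 0; 0 0 0 -165 0 0 0; 0 0 0 -175 0 0 0; 0 0 0 -175 0 0 0; 0 0 0 -175 0 0 0; 0 0 0 -175 0 0 0"

```text
time: 9.08
ee_pos: [0.4528, 0.0441, 0.2036]
eef_rot: [0.0, 0.994, 0.111, -0.001]
contact_force: [-0.2, -1.1, 0.2]
finger_gap: 0.0859
grip_force: 0.0
```

Run:
```python
from h import *
bot.get_image('side');s=bot.sense();p,d,m=grab('wrist','w4');print(s['time'],s['ee_pos'],s['joints'].round(2))
W=pts(d,m);z=W[...,2];r=np.hypot(W[...,0]-.4535,W[...,1]-.044);n=(r<.045)&(d>0)
k=W[n&(z>.03)&(z<.08)];t=W[n&(z>.081)&(z<.09)];f=W[n&(z>.0105)&(z<.0155)&(r<.031)]
print('neck',circ(k[:,:2],.01),'top',len(t),t.mean(0),t[:,2].max(),'flange',f[:,:2].min(0),f[:,:2].max(0),np.median(f[:,2]))
for a,b in [(.03,.045),(.05,.065),(.065,.08)]:
  q=k[(k[:,2]>a)&(k[:,2]<b)];print(a,circ(q[:,:2],.01) if len(q)>5 else len(q))
p,d,m=grab('side','s4');W=pts(d,m);z=W[...,2];n=(np.hypot(W[...,0]-.4535,W[...,1]-.044)<.03)&(d>0)
for a,b in [(.03,.045),(.05,.065),(.065,.08)]:
  q=W[n&(z>a)&(z<b)];print(a,circ(q[:,:2],.01) if len(q)>5 else len(q))
print(tool([.437,-.356,.205],s)[0])
```

```text
9.1333 [0.45271748 0.04413674 0.20331479] [ 0.07  0.34 -0.38  2.21  0.21  0.62 -1.81]
neck (array([0.45383142, 0.04510164]), np.float64(0.0018979482593905507), 306) top 185 [0.45436223 0.04512971 0.08291194] 0.08494616620320287 flange [0.42829954 0.01889716] [0.48005567 0.07142861] 0.011435614479015348
0.03 (array([0.45327527, 0.04507773]), np.float64(0.0011442128115652956), 55)
0.05 (array([0.45422722, 0.04520123]), np.float64(0.0019155016359515883), 99)
0.065 (array([0.45401434, 0.04498854]), np.float64(0.00196326737515416), 124)
0.03 (array([0.45384291, 0.04459899]), np.float64(0.0009696148310708102), 46)
0.05 (array([0.45410335, 0.04451465]), np.float64(0.0008026754012617045), 45)
0.065 (array([0.45368715, 0.04513004]), np.float64(0.001629066468830751), 53)
[-103.8  386.8   -1.5]
```

Request:
step_arm:
  commands: "0 -5 19 0 0 0 0; 0 -14 52 0 0 0 0; 0 -24 90 0 0 0 0; 0 -34 128 0 0 0 0; 0 -44 166 0 0 0 0; 0 -54 204 0 0 0 0; 0 -65 242 0 0 0 0; 0 -75 280 0 0 0 0; 0 -85 318 0 0 0 0; 0 -94 350 0 0 0 0; 0 -101 375 0 0 0 0; 0 -104 387 0 0 0 0"

```text
time: 10.23
ee_pos: [0.4362, -0.3598, 0.2031]
eef_rot: [-0.0, 0.994, 0.109, -0.001]
contact_force: [0.2, 0.2, 0.4]
finger_gap: 0.0853
grip_force: 0.0
```

Request:
step_arm:
  commands: "0 0 0 0 0 0 0; 0 0 0 0 0 0 0; 0 0 0 0 0 0 0"

```text
time: 10.48
ee_pos: [0.4378, -0.3541, 0.204]
eef_rot: [-0.001, 0.994, 0.112, -0.0]
contact_force: [1.3, 0.1, -0.2]
finger_gap: 0.0856
grip_force: 0.0
```

Run:
```python
from h import *
s=bot.sense();p,d,m=grab('wrist','w5');print(s['time'],s['ee_pos'],s['joints'].round(2))
W=pts(d,m);hsv=cv2.cvtColor(p,cv2.COLOR_RGB2HSV);H,S,V=[hsv[...,i] for i in range(3)]
k=((H>100)&(H<130)&(S>120)&(d>0)&(np.hypot(W[...,0]-.437,W[...,1]+.356)<.06))
P=W[k];t=P[P[:,2]>.0605];print(np.percentile(P[:,2],98),circ(t[:,:2]),(t[:,:2].min(0)+t[:,:2].max(0))/2,np.ptp(t[:,:2],axis=0))
c=(t[:,:2].min(0)+t[:,:2].max(0))/2
print(tool([*c,.02],s)[0])
```

```text
10.4833 [ 0.43777873 -0.35409106  0.20399028] [ 0.81  0.46 -0.32  1.99  0.21  0.73 -0.98]
0.06348154813829349 (array([ 0.43701222, -0.35604109,  0.02339918]), np.float64(0.001985148327700468), 976) [ 0.4367331  -0.35613158] [0.053238   0.05335541]
[ -1.4   2.  184. ]
```

View pics/w5.png

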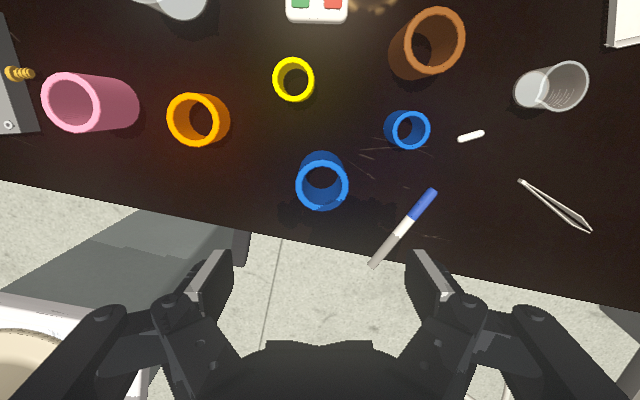

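The large blue collar is at (322,185) between the fingers, with the small blue at (408,130) and a pen at (400,225). The pen lies flat, well below the fingertips. I'll go down and grip.

Request:
step_arm:
  commands: "0 -1 2 20 0 0 0; 0 -1 2 50 0 0 0; 0 -1 2 80 0 0 0; 0 -1 2 105 0 0 0; 0 -1 2 130 0 0 0; 0 -1 2 152 0 0 0; 0 -1 2 168 0 0 0; 0 -1 2 178 0 0 0; 0 -1 2 181 0 0 0; 0 -1 2 181 0 0 0; 0 -1 2 181 0 0 0"

```text
time: 11.45
ee_pos: [0.4375, -0.358, 0.0242]
eef_rot: [0.0, 0.994, 0.112, 0.0]
contact_force: [-0.5, -0.5, 1.1]
finger_gap: 0.0857
grip_force: 0.0
```

Request:
step_arm:
  commands: "255 0 0 0 0 0 0; 255 0 0 0 0 0 0; 255 0 0 0 0 0 0; 255 0 0 0 0 0 0; 255 0 0 0 0 0 0; 255 0 0 0 0 0 0; 255 0 0 0 0 0 0; 255 0 0 0 0 0 0; 255 0 0 0 0 0 0; 255 0 0 0 0 0 0"

```text
time: 12.28
ee_pos: [0.4372, -0.3587, 0.0245]
eef_rot: [0.001, 0.994, 0.111, 0.0]
contact_force: [-0.7, 0.5, 7.6]
finger_gap: 0.0504
grip_force: 40.7
```

Request:
step_arm:
  commands: "255 0 0 -8 0 0 0; 255 0 0 -22 0 0 0; 255 0 0 -45 0 0 0; 255 0 0 -70 0 0 0; 255 0 0 -95 0 0 0; 255 0 0 -115 0 0 0; 255 0 0 -125 0 0 0; 255 0 0 -130 0 0 0; 255 0 0 -130 0 0 0; 255 0 0 -130 0 0 0"

```text
time: 13.12
ee_pos: [0.4365, -0.3582, 0.1529]
eef_rot: [-0.0, 0.994, 0.111, -0.0]
contact_force: [-0.3, 0.4, -0.9]
finger_gap: 0.0506
grip_force: 41.8
```

Run:
```python
from h import *
s=bot.sense();print(s['time'],s['ee_pos'],s['finger_gap'],s['grip_force'],s['contact_force'])
print(tool([.4538,.045,.155],s)[0])
```

```text
13.1167 [ 0.43649305 -0.35818177  0.15289237] 0.05058998673901469 41.755597572773695 [-0.27175989  0.3856893  -0.86935318]
[ 105.9 -389.4   -2. ]
```

Request:
step_arm:
  commands: "255 5 -19 0 0 0 0; 255 14 -52 0 0 0 0; 255 24 -90 -2 0 0 0; 255 34 -128 -2 0 0 0; 255 44 -166 -2 0 0 0; 255 55 -204 -2 0 0 0; 255 66 -242 -2 0 0 0; 255 76 -280 -2 0 0 0; 255 86 -318 -2 0 0 0; 255 96 -352 -2 0 0 0; 255 103 -378 -2 0 0 0; 255 106 -389 -2 0 0 0"

```text
time: 14.12
ee_pos: [0.454, 0.0489, 0.1544]
eef_rot: [-0.001, 0.994, 0.114, -0.001]
contact_force: [-0.2, -0.6, -0.5]
finger_gap: 0.0503
grip_force: 41.8
```

Request:
step_arm:
  commands: "255 0 0 0 0 0 0; 255 0 0 0 0 0 0; 255 0 0 0 0 0 0; 255 0 0 0 0 0 0"

```text
time: 14.45
ee_pos: [0.454, 0.0431, 0.155]
eef_rot: [0.0, 0.994, 0.11, -0.001]
contact_force: [0.1, -0.8, -0.2]
finger_gap: 0.0501
grip_force: 41.8
```

Run:
```python
from h import *
s=bot.sense();p,d,m=grab('side','s6');print(s['time'],s['ee_pos'],s['finger_gap'])
W=pts(d,m);z=W[...,2];hsv=cv2.cvtColor(p,cv2.COLOR_RGB2HSV);H,S,V=[hsv[...,i] for i in range(3)]
k=(H>100)&(H<130)&(S>120)&(d>0)&(np.hypot(W[...,0]-.4538,W[...,1]-.045)<.06)
P=W[k];print(len(P),P.min(0),P.max(0))
for a in np.arange(.12,.2,.015):
    q=P[(P[:,2]>a)&(P[:,2]<a+.015)]
    if len(q)>10: print(a.round(3),circ(q[:,:2],.027),q[:,0].min(),q[:,0].max())
n=(np.hypot(W[...,0]-.4538,W[...,1]-.045)<.025)&(d>0)&(z>.03)&(z<.08)&~k
print('neck',circ(W[n][:,:2],.01))
cv2.imwrite('pics/v6.png',cv2.resize(cv2.imread('pics/s6.png')[130:300,250:420],(600,600)))
print(tool([.4538,.045,.036],s)[0])
```

```text
14.45 [0.45400116 0.04314691 0.15498661] 0.050061501844435724
473 [0.42763648 0.02502151 0.13102256] [0.48064266 0.09948949 0.22559958]
0.12 (array([0.45505963, 0.04278188]), np.float64(0.0008759715332923342), 31) 0.4279801571088615 0.4796232592691149
0.135 (array([0.45435677, 0.04336752]), np.float64(0.0010867512739891414), 131) 0.4277038290551694 0.47941413774266106
0.15 (array([0.45433441, 0.04384609]), np.float64(0.001058808851497024), 83) 0.4276364795627586 0.47906498483323806
0.165 (array([0.45370277, 0.04391781]), np.float64(0.0025946666071247236), 88) 0.4278319422206164 0.47855097109709893
0.18 (array([0.45117414, 0.04566197]), np.float64(0.0027930781382693457), 119) 0.4280000285767855 0.4806426628237673
0.195 (array([0.44980814, 0.04830064]), np.float64(0.007972719317842613), 16) 0.42968251105014643 0.47749303863953557
neck (array([0.45404598, 0.04478625]), np.float64(0.001390330929642741), 158)
[  0.4  -1.9 119. ]
```

View pics/v6.png

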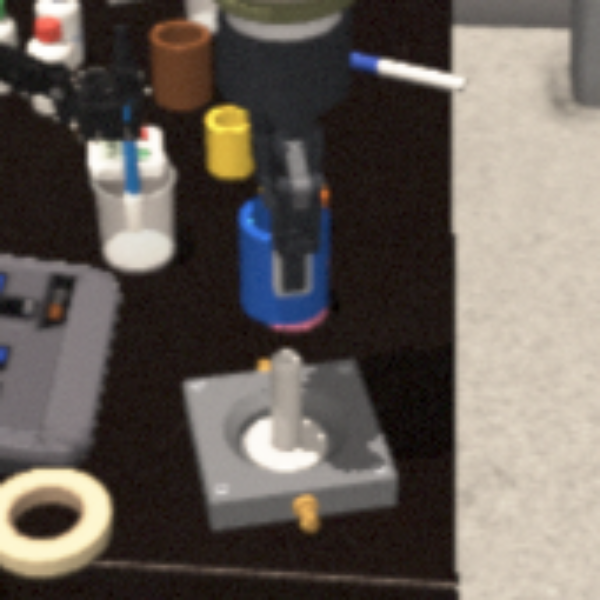

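The guide stands upright in the bore (crop (287,400)), and the blue collar is level above it (285,265), within about 2 mm in line. Lowering it now.

Request:
step_arm:
  commands: "255 0 -1.5 8 0 0 0; 255 0 -1.5 20 0 0 0; 255 0 -1.5 35 0 0 0; 255 0 -1.5 50 0 0 0; 255 0 -1.5 65 0 0 0; 255 0 -1.5 80 0 0 0; 255 0 -1.5 94 0 0 0; 255 0 -1.5 104 0 0 0; 255 0 -1.5 110 0 0 0; 255 0 -1.5 114 0 0 0; 255 0 -1.5 114 0 0 0; 255 0 -1.5 114 0 0 0"

```text
time: 15.5
ee_pos: [0.454, 0.0458, 0.0415]
eef_rot: [0.0, 0.994, 0.111, -0.0]
contact_force: [0.5, 0.5, -1.1]
finger_gap: 0.0502
grip_force: 41.8
```

Request:
step_arm:
  commands: "255 0 0 1 0 0 0; 255 0 0 2 0 0 0; 255 0 0 2 0 0 0; 255 0 0 2 0 0 0"

```text
time: 15.83
ee_pos: [0.4542, 0.0459, 0.0397]
eef_rot: [-0.0, 0.994, 0.111, 0.0]
contact_force: [-0.0, 0.9, -0.5]
finger_gap: 0.0504
grip_force: 41.8
```

Request:
step_arm:
  commands: "255 0 0 0.7 0 0 0; 255 0 0 1.4 0 0 0; 255 0 0 2 0 0 0; 255 0 0 2 0 0 0; 255 0 0 2 0 0 0"

```text
time: 16.25
ee_pos: [0.4541, 0.046, 0.0375]
eef_rot: [0.0, 0.994, 0.111, 0.0]
contact_force: [-0.6, -0.5, 2.5]
finger_gap: 0.0502
grip_force: 42.1
```

Request:
step_arm:
  commands: "255 0 0 0.4 0 0 0; 255 0 0 0.4 0 0 0; 0 0 0 0 0 0 0; 0 0 0 0 0 0 0; 0 0 0 0 0 0 0; 0 0 0 0 0 0 0; 0 0 0 0 0 0 0; 0 0 0 0 0 0 0; 0 0 0 0 0 0 0; 0 0 0 0 0 0 0; 0 0 0 0 0 0 0; 0 0 0 0 0 0 0"

```text
time: 17.25
ee_pos: [0.454, 0.046, 0.0375]
eef_rot: [0.0, 0.994, 0.111, -0.0]
contact_force: [-0.2, 0.4, 0.5]
finger_gap: 0.0853
grip_force: 0.0
```

Request:
step_arm:
  commands: "0 0 0 -10 0 0 0; 0 0 0 -30 0 0 0; 0 0 0 -60 0 0 0; 0 0 0 -95 0 0 0; 0 0 0 -130 0 0 0; 0 0 0 -165 0 0 0; 0 0 0 -190 0 0 0; 0 0 0 -200 0 0 0; 0 0 0 -200 0 0 0; 0 0 0 -200 0 0 0"

```text
time: 18.08
ee_pos: [0.454, 0.0457, 0.2376]
eef_rot: [0.0, 0.994, 0.111, 0.001]
contact_force: [0.8, -0.8, -1.0]
finger_gap: 0.0854
grip_force: 0.0
```

Run:
```python
from h import *
s=bot.sense();p,d,m=grab('side','s7');print(s['time'],s['ee_pos'],s['finger_gap'],s['contact_force'])
W=pts(d,m);z=W[...,2];hsv=cv2.cvtColor(p,cv2.COLOR_RGB2HSV);H,S,V=[hsv[...,i] for i in range(3)]
n=(np.hypot(W[...,0]-.4538,W[...,1]-.045)<.035)&(d>0)
k=(H>100)&(H<130)&(S>120)&n;P=W[k];print('collar top',np.percentile(P[:,2],[2,97]))
for a in (.03,.05): q=P[(P[:,2]>a)&(P[:,2]<a+.02)];print(circ(q[:,:2],.027))
q=W[n&~k&(z>.06)];print('neck top',np.percentile(q[:,2],97),len(q))
grab('wrist','w7')
cv2.imwrite('pics/v7.png',np.hstack([cv2.resize(cv2.imread('pics/s7.png')[130:300,250:420],(400,400)),cv2.resize(cv2.imread('pics/w7.png')[50:300,195:445],(400,400))]))
```

```text
18.0833 [0.45400638 0.0457488  0.23758902] 0.08536943330965617 [ 0.78720243 -0.76807752 -0.97029993]
collar top [0.01741675 0.07782886]
(array([0.45458105, 0.04615856]), np.float64(0.0011887174479565776), 143)
(array([0.45415002, 0.04636756]), np.float64(0.0033797736562363066), 176)
neck top 0.5219810085493446 519
```

View pics/v7.png

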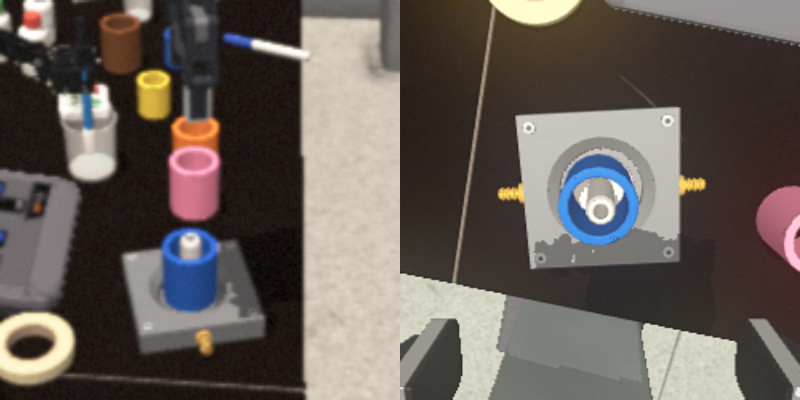

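The collar sits upright over the neck (left crop (190,270), right crop (598,205)). Its top is at about 77 mm, as expected, the neck stands out of it, and the gripper is clear. Handing in.

```bash
python3 -c "
from bench import bot
print(bot.sign_off())"
```

```text
the job is handed in; nothing more can be done
None
```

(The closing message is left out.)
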